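# Crank a plug-in module home in the docking rig

## Robot

A 6-joint arm with a two-finger parallel gripper is mounted at the origin on the work surface. World frame = base frame: x ahead of the robot, y to its left, z up, the work surface at z = 0. Lengths are in m, angles in rad, forces in N, time in s.
With the tool pointing down it reaches from about 0.4 to 0.925 m from the base axis. Payload 3.4 kg.
Tool frame: the origin (TCP) lies midway between the tips of the shut fingers; the grasp point (between the pads) lies 19 mm behind it; z points along the fingers, y is the line along which they close (so a half turn about z gives the same grasp; the last joint's range is limited). The gripper opens to 85 mm and grips with 20 to 120 N. Pads are 22 mm wide; open, the fingers measure 114 mm over their backs; the gripper's body (76 mm by 85 mm) begins 54 mm behind the grasp point. The pads swing forward as they close: fully open they stand 13 mm farther back than shut.
Start: joints at [1.252, 0.307, 1.506, -0, 1.328, -0.073], TCP at [0.139, 0.558, 0.231] pointing down, gripper open.
Joint ranges: [-3.12, 3.12], [-1.05, 2.28], [0.14, 2.33], [-1.42, 4.57], [0.1, 2.73], [-2.68, 2.68]. Speed limits (rad/s): [2.57, 2.57, 3.14, 3.14, 3.14, 3.14].

## Interface

Orientations are given as a rotation vector (axis times angle).
In Python, from bench import ctrl, imaging gives the robot as it stands.
- The arm moves only by the shell command python3 -m handwheel 'ROWS' [FORCE]. ROWS is JSON, a list of rows, each an object with "slide": the shift along the tool's x, y, z in m, a list of three; "delta_rot": the turn, a rotation vector about the tool's x, y, z in rad, a list of three; "gripper": the finger opening in m, from 0 to 0.0854. A call has 1 to 10 rows; each row is the pose to reach, as a shift and turn from the pose commanded when the call began, along the tool's axes at that moment; what a row does not reach only later rows make up. A row lasts 1/10 s, in which the tool goes at most 50 mm and 8.59 degrees, less where a joint would pass 70% of its speed; a pose out of reach is approached as far as the arm can. A call with a gripper value outside its range is refused whole. The fingers move at their own pace and stop on an object; FORCE is the grip in N (left out, the last holds). Time passes only in rows, so rows that repeat a pose let the fingers close. It gives the time, the measured TCP pose, the force, the opening and the grip force at its end, in the units of the state.
- ctrl.read_state(): the state, without advancing time (a new reading comes with each control period).
- imaging.snapshot(name): name is "scene" or "top" or "wrist"; returns a dict with "frame" (420x560x3 uint8, blue, green, red), "z_map" (420x560 float32, m along the optical axis (not along the pixel's ray), 0 where there is no reading), "fx", "fy", "cx", "cy" (pixels), "rvec" (rotation vector, rad) and "tvec" (3), from world to camera coordinates, as OpenCV has them. Camera axes: x right, y down, z forward; pixel columns grow to the right and rows downward; lengths in m; the calibration is good to about 2 mm. A picture is of the moment at which its call begins.
- ctrl.finish_job(): hands the job in; it is judged then, once.
The state is a dict: "clock": time; "q": joint angles; "dq": joint speeds; "tau": joint torques, N m; "tcp_pos": TCP position; "eef_rot": TCP orientation; "wrist_force": force on the tool from outside, world axes, zero at the start; "torque": the same for the moment, N m; "opening": finger opening in m; "gripper_force": force on a finger pad.
Only numpy, scipy, OpenCV 4.12 (cv2) and the standard library are available. Lean on these libraries where they do the work, as an engineer would, in place of code of your own. Each camera call takes 0.05 s, during which the arm holds its last target. There are 200 camera calls.

## Task

On the bench stands a docking rig: an open channel with a crank gearbox at one end and a covered bay at the other. Lay the loose finned module in the channel, nose towards the bay and between the ram and the bay's mouth, and let go of it; then take the crank by its loose sleeve and, holding the sleeve whenever the crank turns, wind clockwise until the ram has pressed the module firmly against the sprung contact block hidden in the bay. Stop at a firm push of about 30 N without straining it, let go of the crank so that it stays there, and leave the other things on the bench alone.

Things in the scene. Friction and masses are not known exactly. Their poses are not given: they have to be found in the camera images.
- rig: Docking rig, fixed to the bench; its place and yaw vary. Aluminium base plate 110 x 400 x 12 mm. Origin on the bench under the middle of the channel; x across the channel, y along it from gearbox (-y) to bay (+y), z up. Channel floor = plate top, z 12 mm, 55 mm wide between two rails, 14 mm high, 10 mm thick, from y -110 to +85 mm.
- bay_mouth (a point): Middle of the bay's mouth at the channel floor, (0, 85, 12) mm in the rig's frame. The covered bay runs on to y +185 mm, 60 mm wide inside, roof underside z 58 mm, top z 64 mm. A sprung contact block hides in it: its face at rest lies anywhere 13 to 43 mm inside the mouth (not measured, not visible) and yields about 3 mm for every 10 N.
- gearbox_top (a point): Centre of the gearbox's top, 85 mm above the bench, at (0, -160, 85) mm in the rig's frame, on the crank's axis. The gearbox straddles the channel from y -200 to -120 mm and is 96 mm wide.
- ram: Steel ram, a block 44 wide, 12 thick, 26 mm high at the end of a toothed rack, sliding in the channel. Origin at the middle of the foot of its pushing face (looks along rig +y). At crank value 0 the face is at y -60 mm in the rig's frame; it moves 10 mm to +y per radian of crank. Its final push on the module should be 15 to 48 N, ideally 30 N; over 75 N damages the module.
- crank (a joint): Crank angle, rad, 0 to 15.5, at the start 0 to 1. Grows clockwise seen from above, which drives the ram to the bay; at value a the sleeve lies at hub + 55 mm * (-cos a, +sin a) in the rig's frame. Takes 1 to 2 turns. Stays where left. Turning takes 10 to 11 N at the sleeve along its circle (less is felt once it stands); each 10 N of ram push adds 1.8 N (sliding the module alone: under 1 N).
- hub (a point): Point on the crank's upright axis at the height of the sleeve's middle, (0, -160, 139) mm in the rig's frame. The top of the hub and of the flat crank arm (18 mm wide, 8 mm thick) is about 32 mm lower, 107 mm above the bench.
- sleeve_mid (a point): Centre of the sleeve, at its mid-height. It goes round with the crank, 55 mm from the hub.
- sleeve: The crank's black upright grip sleeve, ridged, 26 mm in diameter, 58 mm high, spinning freely on its pin, so that a gripper coming from above can hold it without turning. Origin at the centre of its underside, 109 mm above the bench; top 167 mm above the bench.
- module: Loose plug-in module, 0.3 to 0.6 kg: aluminium case 50 mm wide (x), 100 mm long (y), 32 mm high, its length including the black connector nose (34 mm wide, 20 mm high), the last 15 mm towards +y. Origin at the centre of its underside, z up. On top towards the rear (-y) stands the grip fin. The spare case looks alike but has no fin.
- fin (a point): Grip point of the module's fin, 30 mm behind the module's origin (-y) and 55 mm above its underside. The fin is 12 mm thick (x), 32 mm long (y) and rises 34 mm from the case top, from 32 to 66 mm above the underside. The module's weight lies at its rear, about under the fin.
- spare_case: Bystander: aluminium case like the module but without a fin, 50 x 100 x 32 mm. Origin at its underside's centre.
- spool: Bystander: empty grey spool, 60 mm wide, 40 mm high, standing on its flange. Origin at its underside's centre.
- heatsink_puck: Bystander: dark metal puck, 44 mm wide, 25 mm high. Origin at its underside's centre.
Things that resemble listed ones, but are neither listed nor needed, are in the scene too. What is shaped like the module but green or orange is not meant.

How it is judged:
On the way, in this order (a step that is already met when the one before it is completed fails the run):
1. the module lies in the channel between ram and bay, nose to the bay, let go (x of module in the frame of rig between -0.008 and 0.008 m and z of module in the frame of rig below 0.018 m and angle between module's own z axis and vertical below 0.1 rad and angle between the y axis of module and the y axis of rig, either way round below 0.15 rad and y of module in the frame of rig below 0.045 m and y of module in the frame of ram above 0.046 m and contact force between the fingers and module below 0.2 N), for 0.2 s.
2. the ram, wound by the held sleeve, pushes the module into the bay (contact force between the fingers and sleeve above 1 N and contact force between ram and module above 0.3 N and y of module in the frame of rig above 0.047 m), for 0.05 s.
At the end, for the whole second after the job is handed in: The module lies flat and straight in the channel (within 8 mm of its middle line, 0.15 rad), its nose in the bay, more than 46 mm beyond the rig's origin (module origin, along y); the ram, at rest, pushes it with 15 to 48 N; the crank stands still (under 0.05 rad/s) and is let go (x of module in the frame of rig between -0.008 and 0.008 m and z of module in the frame of rig below 0.018 m and angle between module's own z axis and vertical below 0.1 rad and angle between the y axis of module and the y axis of rig, either way round below 0.15 rad and y of module in the frame of rig above 0.046 m and contact force between ram and module between 15 and 48 N and contact force between the fingers and sleeve below 0.1 N and velocity of joint crank between -0.05 and 0.05 rad/s and linear speed of module below 0.005 m/s); the robot touches nothing.
It fails at once if the ram pushes the module with more than 75 N (contact force between ram and module above 75 N).
It fails at once if the crank is wound forward (over 0.4 rad/s) without its sleeve being held (velocity of joint crank above 0.4 rad/s and contact force between the fingers and sleeve below 0.1 N).
It fails at once if a bystander is moved by more than 30 mm (distance of any of spare_case, spool, heatsink_puck from where it was at the start of the episode above 0.03 m).
It also fails if it takes over 72 s, if anything falls off the work surface, if the arm or the gripper's body presses on something with over 40 N, if the wrist force passes 120 N, or if a joint passes its speed limit or range.

## Working session

There is one attempt and no reset: what is moved stays moved. The work goes in short steps, Python scripts to look and compute and a shell command to move; the robot and the scene stay as the last step left them, time stands still between calls to the robot, and variables do not carry over. Pictures are saved under pics/ and viewed, at most 10 in all, crops included, and the job is handed in when it is done.

```bash
ls; mkdir -p pics; python3 - <<'E'
from bench import ctrl, imaging
import cv2,numpy as np
s=ctrl.read_state();print(s)
for n in("scene","top"):
    d=imaging.snapshot(n);cv2.imwrite(f"pics/{n}0.png",d["frame"]);np.savez(f"{n}0.npz",**d)
    print(n,d["fx"],d["cx"],d["cy"],d["rvec"],d["tvec"])
E
```

```text
pics
{'clock': 0.0, 'q': array([ 1.25250443e+00,  3.07545739e-01,  1.50768415e+00, -4.65186979e-05,
        1.32835956e+00, -7.35180702e-02]), 'dq': array([ 6.63837612e-04,  3.10772117e-06, -9.61746842e-04,  3.42122112e-04,
        1.80214214e-03, -7.91012054e-04]), 'tau': array([-1.27340678e-03, -4.57557607e+01, -2.51909512e+01, -2.83061781e-04,
        1.31937914e-02,  2.32480275e-06]), 'tcp_pos': array([0.13917678, 0.55718902, 0.23039257]), 'eef_rot': array([-3.83470981e-01, -3.11775256e+00,  3.09002736e-03]), 'wrist_force': array([ 0.23673858, -0.92986087,  0.3069339 ]), 'torque': array([-0.00950754, -0.02354658, -0.02894902]), 'gripper_force': 0.0, 'opening': 0.08526376290265066}
scene 452.18367062821886 276.79409916586366 202.4602374946409 [ 1.99940217  1.03878719 -0.52067136] [-0.47068312 -0.08161341  1.6881925 ]
top 546.4520505250813 277.28463186847324 206.8523816501542 [ 2.1745089  -2.17786577  0.1172805 ] [0.19608674 0.50538913 1.41942391]
```

View pics/top0.png

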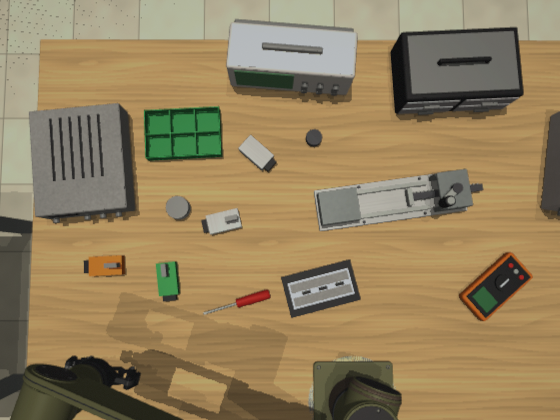

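View pics/scene0.png

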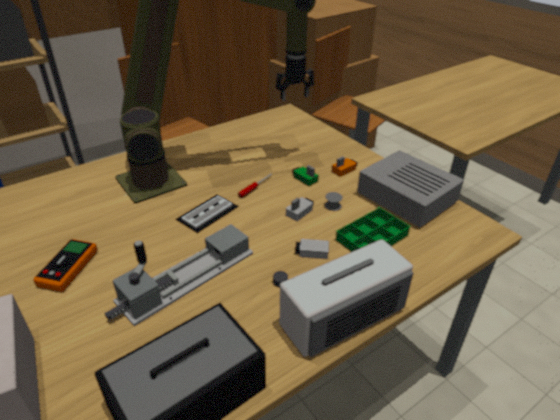

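The top view shows the finned module at (222,221), with its nose to the left and its fin at (231,217). The rig's bay is at (338,208), its gearbox at (452,191) and its sleeve near (450,200). The finless spare is at (257,153), the spool at (178,208) and the puck at (314,138). The scene view agrees with this.

```bash
cat > h.py <<'E'
import cv2,numpy as np
from scipy.spatial.transform import Rotation as R
from bench import ctrl, imaging
def snap(n,save=None):
    d=imaging.snapshot(n)
    if save: cv2.imwrite(f"pics/{save}.png",d["frame"])
    return d
def cloud(d):
    M=R.from_rotvec(np.ravel(d["rvec"])).as_matrix();t=np.ravel(d["tvec"])
    z=d["z_map"];v,u=np.indices(z.shape)
    p=np.stack([(u-d["cx"])/d["fx"]*z,(v-d["cy"])/d["fy"]*z,z],-1)
    P=(p-t)@M; P[z==0]=np.nan; return P
def ray(d,u,v,zp):
    M=R.from_rotvec(np.ravel(d["rvec"])).as_matrix();t=np.ravel(d["tvec"])
    c=-M.T@t; r=M.T@np.array([(u-d["cx"])/d["fx"],(v-d["cy"])/d["fy"],1]); return c+r*(zp-c[2])/r[2]
def blob(d,P,box,lo,hi,zp):
    u0,v0,u1,v1=box; m=np.zeros(P.shape[:2],np.uint8)
    m[v0:v1,u0:u1]=((P[...,2]>lo)&(P[...,2]<hi))[v0:v1,u0:u1]
    n,l,s,c=cv2.connectedComponentsWithStats(m)
    i=1+np.argmax(s[1:,4]); q=np.argwhere(l==i)[:,::-1]
    W=np.array([ray(d,a,b,zp)[:2] for a,b in q])
    r=cv2.minAreaRect((W*1000).astype(np.float32))
    return s[i,4],W.mean(0).round(4),np.round(r[0],1),np.round(r[1],1),round(r[2],1),np.nanmedian(P[...,2][l==i]).round(4)
E
python3 - <<'E'
from h import *
d=dict(np.load("top0.npz"));P=cloud(d)
for nm,a in dict(bay=((305,170,400,240),.055,.072,.064),gear=((420,160,490,225),.075,.095,.085),sleeve=((420,160,490,225),.15,.18,.167),
  case=((195,200,250,245),.022,.045,.032),fin=((195,200,250,245),.052,.08,.066),nose=((195,200,250,245),.012,.025,.02),plate=((305,165,490,240),.005,.019,.012),spare=((230,130,285,175),.022,.045,.032)).items():
    print(nm,*blob(d,P,*a))
c=cv2.resize(np.vstack([d["frame"][160:240,300:490]]),None,fx=4,fy=4,interpolation=cv2.INTER_CUBIC)
cv2.imwrite("pics/rig.png",c)
w=snap("wrist","wrist0");print(w["rvec"],w["tvec"],w["fx"],w["cx"],w["cy"])
print(R.from_rotvec(ctrl.read_state()["eef_rot"]).as_matrix().round(3))
E
```

```text
bay 1269 [0.5055 0.0367] [505.6  36.7] [ 84.2 100.3] 7.8 0.0638
gear 898 [ 0.5519 -0.2567] [ 546.4 -253.9] [96.2 82.5] 8.7 0.0848
sleeve 115 [ 0.5072 -0.2137] [ 506.5 -213.3] [29.1 26.4] 90.0 0.1675
case 623 [0.4674 0.3431] [467.7 343.5] [50.6 99.6] 13.4 0.0318
fin 66 [0.4743 0.3145] [474.3 314.4] [13.1 32.1] 12.5 0.0655
nose 9 [0.4544 0.3902] [454.7 390.2] [13.5  4.6] 11.9 0.0219
plate 2773 [ 0.5214 -0.1004] [ 525.7 -105.2] [115.8 402.4] 8.0 0.012
spare 676 [0.6498 0.2484] [648.  246.3] [101.  51.] 49.0 0.0316
[-2.25779263 -1.76432319 -0.29250292] [-0.57497835 -0.04234214  0.38063986] 359.21563466417166 281.6016173988045 214.6130640814882
[[-0.97   0.242 -0.001]
 [ 0.242  0.97  -0.001]
 [ 0.    -0.002 -1.   ]]
```

View pics/rig.png

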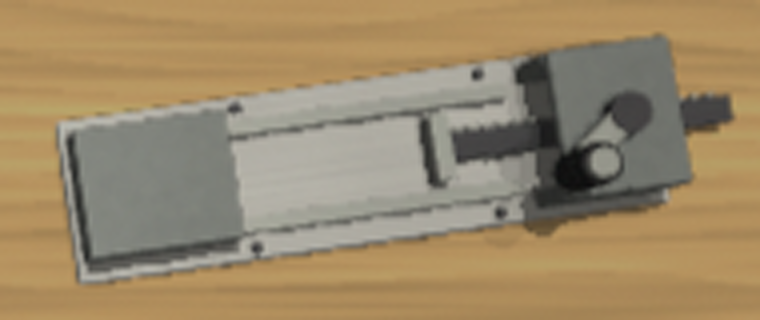

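Rig origin is about (524.3, -96.2) mm with yaw 8.0°, crank is about 0.94 rad and the ram face is at about y = -51. The module's yaw is 12.8° and its fin is at (474.3, 314.3). Next I work out the move to above the fin.

```bash
cat >> h.py <<'E'
def rel(p,yaw_deg,s=None):
    "slide and turn about tool z from present pose to TCP p with tool y axis at yaw (world)"
    s=s or ctrl.read_state(); M=R.from_rotvec(s["eef_rot"]).as_matrix()
    y=np.array([np.cos(np.radians(yaw_deg)),np.sin(np.radians(yaw_deg)),0]);z=np.array([0,0,-1.])
    T=np.stack([np.cross(y,z),y,z],1)
    print("slide",(M.T@(np.array(p)-s["tcp_pos"])).round(4),"rot",R.from_matrix(M.T@T).as_rotvec().round(4))
YAW=np.radians(8.0);O=np.array([.5243,-.0962])
def rig(x,y): return O+x*np.array([np.cos(YAW),np.sin(YAW)])+y*np.array([-np.sin(YAW),np.cos(YAW)])
def torig(p):
    d=np.array(p)[:2]-O; return np.array([d@[np.cos(YAW),np.sin(YAW)],d@[-np.sin(YAW),np.cos(YAW)]])
E
python3 -c "
from h import *
rel([.4743,.3143,.13],12.8)"
```

```text
slide [-0.384  -0.1544  0.1008] rot [-1.5000e-03  7.0000e-04  1.1026e+00]
```

```bash
G='0.0854'; python3 -m handwheel '[{"slide":[-0.048,-0.019,0.012],"delta_rot":[0,0,0.138],"gripper":0.0854},{"slide":[-0.096,-0.039,0.025],"delta_rot":[0,0,0.276],"gripper":0.0854},{"slide":[-0.144,-0.058,0.037],"delta_rot":[0,0,0.414],"gripper":0.0854},{"slide":[-0.192,-0.077,0.05],"delta_rot":[0,0,0.552],"gripper":0.0854},{"slide":[-0.24,-0.096,0.062],"delta_rot":[0,0,0.69],"gripper":0.0854},{"slide":[-0.288,-0.116,0.075],"delta_rot":[0,0,0.828],"gripper":0.0854},{"slide":[-0.336,-0.135,0.088],"delta_rot":[0,0,0.966],"gripper":0.0854},{"slide":[-0.384,-0.154,0.1],"delta_rot":[0,0,1.103],"gripper":0.0854},{"slide":[-0.384,-0.154,0.1],"delta_rot":[0,0,1.103],"gripper":0.0854},{"slide":[-0.384,-0.154,0.1],"delta_rot":[0,0,1.103],"gripper":0.0854}]' 40
python3 - <<'E'
from h import *
d=snap("wrist","wrist1")
P=cloud(d)
np.savez("wrist1.npz",**d)
print(blob(d,P,(0,0,560,420),.052,.08,.066)); print(ctrl.read_state()["q"])
rel([.4743,.3143,.036],12.8)
E
```

```text
clock: 1.15
tcp_pos: [0.4772, 0.3128, 0.1299]
eef_rot: [1.965, 2.45, -0.002]
wrist_force: [-0.4, 0.8, 0.6]
opening: 0.0852
gripper_force: 0.0
(np.int32(1059), array([0.4733, 0.319 ]), array([473.2, 318.6]), array([11.6, 35.4]), 12.8, np.float64(0.0655))
[5.09434521e-01 3.94121611e-01 1.65142730e+00 1.50178147e-04
 1.09777169e+00 2.89664185e-01]
slide [ 0.0006 -0.0009  0.0944] rot [-0.0017  0.0004 -0.0037]
```

View pics/wrist1.png

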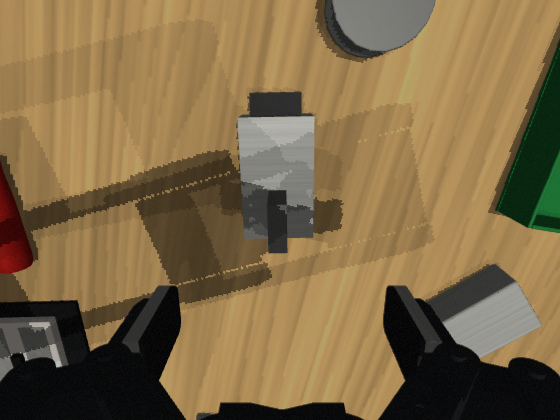

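The wrist view shows the fin at (277,220) with the nose up, aligned between the fingers. I descend and grip.

```bash
python3 -m handwheel '[{"slide":[0.001,-0.001,0.045],"delta_rot":[0,0,-0.004],"gripper":0.0854},{"slide":[0.001,-0.001,0.08],"delta_rot":[0,0,-0.004],"gripper":0.0854},{"slide":[0.001,-0.001,0.094],"delta_rot":[0,0,-0.004],"gripper":0.0854},{"slide":[0.001,-0.001,0.094],"delta_rot":[0,0,-0.004],"gripper":0.0854},{"slide":[0.001,-0.001,0.094],"delta_rot":[0,0,-0.004],"gripper":0.0},{"slide":[0.001,-0.001,0.094],"delta_rot":[0,0,-0.004],"gripper":0.0},{"slide":[0.001,-0.001,0.094],"delta_rot":[0,0,-0.004],"gripper":0.0},{"slide":[0.001,-0.001,0.094],"delta_rot":[0,0,-0.004],"gripper":0.0},{"slide":[0.001,-0.001,0.094],"delta_rot":[0,0,-0.004],"gripper":0.0},{"slide":[0.001,-0.001,0.094],"delta_rot":[0,0,-0.004],"gripper":0.0}]' 60
python3 -m handwheel '[{"slide":[0,0,-0.04],"delta_rot":[0,0,0],"gripper":0.0},{"slide":[0,0,-0.08],"delta_rot":[0,0,0],"gripper":0.0},{"slide":[0,0,-0.11],"delta_rot":[0,0,0],"gripper":0.0},{"slide":[0,0,-0.11],"delta_rot":[0,0,0],"gripper":0.0},{"slide":[0,0,-0.11],"delta_rot":[0,0,0],"gripper":0.0}]'
python3 - <<'E'
from h import *
p=rig(0,-.012);rel([*p,.146],8.0)
E
```

```text
clock: 2.2
tcp_pos: [0.4737, 0.3164, 0.0382]
eef_rot: [1.956, 2.458, 0.002]
wrist_force: [-1.8, 0.1, 5.1]
opening: 0.0109
gripper_force: 60.0
clock: 2.7
tcp_pos: [0.473, 0.3158, 0.1468]
eef_rot: [-1.956, -2.459, 0.001]
wrist_force: [-0.5, 0.3, -5.1]
opening: 0.0108
gripper_force: 60.0
slide [-0.4249 -0.0437  0.0009] rot [-0.0004  0.0002  0.0873]
```

```bash
python3 -m handwheel '[{"slide":[-0.03,-0.003,0],"delta_rot":[0,0,0.01],"gripper":0.0},{"slide":[-0.075,-0.008,0],"delta_rot":[0,0,0.02],"gripper":0.0},{"slide":[-0.125,-0.013,0],"delta_rot":[0,0,0.03],"gripper":0.0},{"slide":[-0.175,-0.018,0],"delta_rot":[0,0,0.04],"gripper":0.0},{"slide":[-0.225,-0.023,0],"delta_rot":[0,0,0.05],"gripper":0.0},{"slide":[-0.275,-0.028,0],"delta_rot":[0,0,0.06],"gripper":0.0},{"slide":[-0.325,-0.033,0],"delta_rot":[0,0,0.07],"gripper":0.0},{"slide":[-0.37,-0.038,0],"delta_rot":[0,0,0.08],"gripper":0.0},{"slide":[-0.405,-0.042,0],"delta_rot":[0,0,0.087],"gripper":0.0},{"slide":[-0.425,-0.044,0],"delta_rot":[0,0,0.087],"gripper":0.0}]'
python3 -m handwheel '[{"slide":[0,0,0],"delta_rot":[0,0,0],"gripper":0.0},{"slide":[0,0,0.025],"delta_rot":[0,0,0],"gripper":0.0},{"slide":[0,0,0.05],"delta_rot":[0,0,0],"gripper":0.0},{"slide":[0,0,0.05],"delta_rot":[0,0,0],"gripper":0.0},{"slide":[0,0,0.05],"delta_rot":[0,0,0],"gripper":0.0}]'
python3 - <<'E'
from h import *
s=ctrl.read_state();print(torig(s["tcp_pos"]),s["tcp_pos"])
p=rig(0,-.012);rel([*p,.050],8.0)
w=snap("wrist","wrist2");np.savez("wrist2.npz",**w);t=snap("top");np.savez("top2.npz",**t)
a=w["frame"];b=cv2.resize(t["frame"][150:250,300:490],(560,295))
cv2.imwrite("pics/w2.png",cv2.resize(np.vstack([a[:300],b]),(560,595)))
P=cloud(w)
rp=(P[...,:2]-O)@np.array([[np.cos(YAW),-np.sin(YAW)],[np.sin(YAW),np.cos(YAW)]])
# cross profiles: x of z-classes at several rows
for v in range(20,400,30):
    z=P[v,:,2]; 
    for nm,lo,hi in(("floor",.008,.016),("rail",.021,.031),("case",z.max(),0),):
        k=np.where((z>lo)&(z<hi)&(abs(rp[v,:,0])<.06))[0]
        if len(k): print(v,nm,k.min(),k.max(),rp[v,k,0].min().round(4),rp[v,k,0].max().round(4),rp[v,k,1].mean().round(3))
E
```

```text
clock: 3.7
tcp_pos: [0.5244, -0.1107, 0.1443]
eef_rot: [-2.061, -2.365, 0.005]
wrist_force: [0.1, 0.3, -4.1]
opening: 0.0113
gripper_force: 60.1
clock: 4.2
tcp_pos: [0.5244, -0.1067, 0.0957]
eef_rot: [-2.057, -2.369, 0.003]
wrist_force: [-0.7, -0.5, -2.5]
opening: 0.0106
gripper_force: 60.1
[-0.0013251  -0.01041571] [ 0.52443738 -0.10669876  0.0957166 ]
slide [-0.0017  0.0015  0.0457] rot [-0.0044 -0.0022  0.001 ]
20 floor 187 380 -0.055 0.054 0.113
50 floor 189 377 -0.0547 0.0536 0.097
80 floor 191 375 -0.0556 0.054 0.081
80 rail 216 350 -0.0376 0.0364 0.08
110 floor 194 373 -0.0547 0.0542 0.064
110 rail 218 349 -0.0376 0.0369 0.064
140 floor 196 370 -0.0551 0.0533 0.046
140 rail 219 347 -0.038 0.0368 0.048
170 floor 198 368 -0.0551 0.0542 0.027
170 rail 221 345 -0.0377 0.0368 0.03
200 floor 200 365 -0.0556 0.0535 0.007
200 rail 223 343 -0.0374 0.0366 0.011
230 floor 203 363 -0.0545 0.0539 -0.014
230 rail 224 341 -0.0377 0.0365 -0.009
260 floor 205 361 -0.0549 0.0546 -0.037
260 rail 226 340 -0.0374 0.0368 -0.03
290 floor 207 358 -0.055 0.0537 -0.06
290 rail 227 338 -0.0379 0.0367 -0.052
320 floor 209 356 -0.0554 0.0542 -0.086
380 floor 260 303 -0.0182 0.0158 -0.142
380 rail 283 298 -0.0 0.0111 -0.127
```

View pics/w2.png

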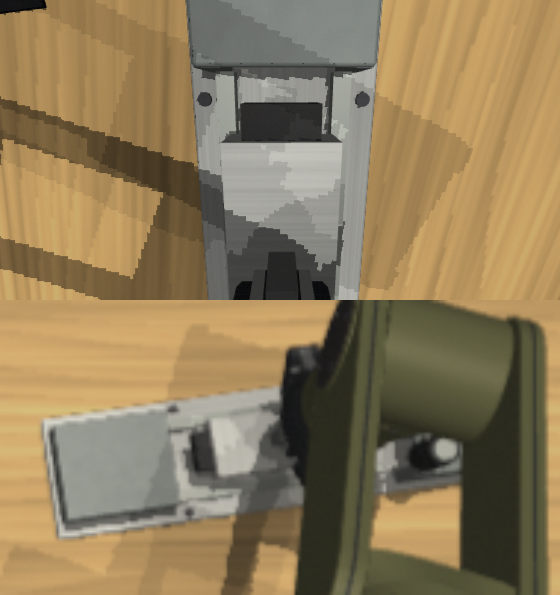

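The wrist view shows the case centred above the channel, with the nose at (282,120) pointing to the bay mouth. The rig centreline is confirmed to within 0.5 mm. I check the case's offset from it.

```bash
python3 - <<'E'
from h import *
w=dict(np.load("wrist2.npz"));P=cloud(w);z=P[...,2]
rp=(P[...,:2]-O)@np.array([[np.cos(YAW),-np.sin(YAW)],[np.sin(YAW),np.cos(YAW)]])
for v in range(100,250,12):
    k=np.where((z[v]>.07)&(z[v]<.105)&(abs(rp[v,:,0])<.06))[0]
    if len(k): print(v,rp[v,k,0].min().round(4),rp[v,k,0].max().round(4),rp[v,k,1].mean().round(4),np.median(z[v,k]).round(4))
E
```

```text
112 -0.0184 0.0153 0.0662 0.0834
124 -0.0181 0.0156 0.0613 0.0835
136 -0.0182 0.0157 0.0564 0.0835
148 -0.0261 0.0234 0.0522 0.0893
160 -0.0264 0.0239 0.0472 0.0893
172 -0.0261 0.0235 0.0422 0.0893
184 -0.0259 0.0235 0.037 0.0893
196 -0.0262 0.024 0.0317 0.0894
208 -0.0262 0.0236 0.0263 0.0894
220 -0.0258 0.0235 0.0207 0.0893
232 -0.0256 0.0236 0.015 0.0893
244 -0.0259 0.0237 0.0092 0.0891
```

```bash
python3 -m handwheel '[{"slide":[0,0.001,0.015],"delta_rot":[0,0,0],"gripper":0.0},{"slide":[0,0.001,0.028],"delta_rot":[0,0,0],"gripper":0.0},{"slide":[0,0.001,0.036],"delta_rot":[0,0,0],"gripper":0.0},{"slide":[0,0.001,0.041],"delta_rot":[0,0,0],"gripper":0.0},{"slide":[0,0.001,0.044],"delta_rot":[0,0,0],"gripper":0.0},{"slide":[0,0.001,0.044],"delta_rot":[0,0,0],"gripper":0.0},{"slide":[0,0.001,0.044],"delta_rot":[0,0,0],"gripper":0.0}]'
python3 - <<'E'
from h import *
s=ctrl.read_state();print(s["tcp_pos"],s["wrist_force"])
w=snap("wrist");P=cloud(w);z=P[...,2]
rp=(P[...,:2]-O)@np.array([[np.cos(YAW),-np.sin(YAW)],[np.sin(YAW),np.cos(YAW)]])
for v in range(100,250,20):
    k=np.where((z[v]>.035)&(z[v]<.055)&(abs(rp[v,:,0])<.06))[0]
    if len(k): print(v,rp[v,k,0].min().round(4),rp[v,k,0].max().round(4),rp[v,k,1].mean().round(4),np.median(z[v,k]).round(4))
E
```

```text
clock: 5.0
tcp_pos: [0.5275, -0.1078, 0.0537]
eef_rot: [2.06, 2.371, 0.001]
wrist_force: [0.5, -0.1, -4.5]
opening: 0.011
gripper_force: 60.4
[ 0.52754564 -0.10780876  0.05365328] [ 0.54282429 -0.1413042  -4.5167782 ]
120 -0.0149 0.0185 0.0614 0.0411
140 -0.0231 0.0265 0.0531 0.041
160 -0.0233 0.0267 0.0457 0.0469
180 -0.0229 0.0266 0.0372 0.0472
200 -0.0226 0.0265 0.0283 0.0471
220 -0.0228 0.0264 0.0191 0.0471
240 -0.0231 0.0264 0.0096 0.0471
```

```bash
python3 -m handwheel '[{"slide":[0,-0.002,0.001],"delta_rot":[0,0,0],"gripper":0.0},{"slide":[0,-0.002,0.0035],"delta_rot":[0,0,0],"gripper":0.0},{"slide":[0,-0.002,0.0035],"delta_rot":[0,0,0],"gripper":0.0},{"slide":[0,-0.002,0.0035],"delta_rot":[0,0,0],"gripper":0.04},{"slide":[0,-0.002,0.0035],"delta_rot":[0,0,0],"gripper":0.0854},{"slide":[0,-0.002,0.0035],"delta_rot":[0,0,0],"gripper":0.0854},{"slide":[0,-0.002,0.0035],"delta_rot":[0,0,0],"gripper":0.0854},{"slide":[0,-0.002,-0.03],"delta_rot":[0,0,0],"gripper":0.0854},{"slide":[0,-0.002,-0.08],"delta_rot":[0,0,0],"gripper":0.0854},{"slide":[0,-0.002,-0.12],"delta_rot":[0,0,0],"gripper":0.0854}]'
python3 - <<'E'
from h import *
w=snap("wrist");P=cloud(w);z=P[...,2]
rp=(P[...,:2]-O)@np.array([[np.cos(YAW),-np.sin(YAW)],[np.sin(YAW),np.cos(YAW)]])
for nm,lo,hi in(("case",.040,.05),("fin",.07,.085),("rail",.023,.029)):
  for v in range(100,400,30):
    k=np.where((z[v]>lo)&(z[v]<hi)&(abs(rp[v,:,0])<.05)&(abs(rp[v,:,1])<.08))[0]
    if len(k)>3: print(nm,v,rp[v,k,0].min().round(4),rp[v,k,0].max().round(4),rp[v,k,1].mean().round(4),np.median(z[v,k]).round(4))
m=(z>.158)&(z<.175)&(abs(rp[...,1]+.16)<.09)&(abs(rp[...,0])<.09)
print("sleeve wrist",m.sum(),np.nanmedian(P[m],0) if m.any() else 0)
E
```

```text
clock: 6.05
tcp_pos: [0.5254, -0.108, 0.1751]
eef_rot: [2.06, 2.371, 0.0]
wrist_force: [1.1, 1.1, -0.9]
opening: 0.0852
gripper_force: 0.0
case 130 -0.0253 0.0239 0.0455 0.0435
case 160 -0.0252 0.0239 0.023 0.0435
case 190 -0.025 0.0238 -0.0007 0.0438
case 220 -0.0249 0.0237 -0.0258 0.0437
case 250 -0.0217 0.0196 -0.0537 0.0407
fin 220 -0.0062 0.0051 -0.0136 0.0776
rail 100 -0.0377 0.0365 0.0664 0.0257
rail 130 -0.0381 0.0365 0.0437 0.0256
rail 160 -0.0372 0.0368 0.0197 0.0255
rail 190 -0.0376 0.0362 -0.0056 0.0255
rail 220 -0.0377 0.0365 -0.0323 0.0257
rail 250 -0.0379 0.0368 -0.0607 0.0257
sleeve wrist 0 0
```

The module is seated, centred within 1 mm and released. Now the sleeve: rise and look at it from slightly behind.

```bash
sed -i 's/O=np.array(\[.5243,-.0962\])/O=np.array([.5238,-.0963])/' h.py; python3 - <<'E'
from h import *
rel([*rig(-.032,-.185),.26],8)
E
```

```text
slide [-0.1718 -0.0351 -0.0776] rot [0.0115 0.0051 0.0005]
```

```bash
python3 -m handwheel '[{"slide":[0,0,-0.04],"delta_rot":[0,0,0],"gripper":0.0854},{"slide":[0,0,-0.08],"delta_rot":[0,0,0],"gripper":0.0854},{"slide":[-0.04,-0.01,-0.08],"delta_rot":[0,0,0],"gripper":0.0854},{"slide":[-0.09,-0.02,-0.08],"delta_rot":[0,0,0],"gripper":0.0854},{"slide":[-0.135,-0.03,-0.08],"delta_rot":[0,0,0],"gripper":0.0854},{"slide":[-0.172,-0.035,-0.08],"delta_rot":[0,0,0],"gripper":0.0854},{"slide":[-0.172,-0.035,-0.08],"delta_rot":[0,0,0],"gripper":0.0854},{"slide":[-0.172,-0.035,-0.08],"delta_rot":[0,0,0],"gripper":0.0854}]'
python3 - <<'E'
from h import *
w=snap("wrist","wrist3");P=cloud(w)
print(ctrl.read_state()["tcp_pos"])
for lo,hi,zp in((.16,.175,.167),(.08,.09,.085)):
    b=blob(w,P,(0,0,560,420),lo,hi,zp);print(b,torig(b[1]),torig(np.array(b[2])/1000))
E
```

```text
clock: 6.9
tcp_pos: [0.5142, -0.2839, 0.2527]
eef_rot: [-2.062, -2.368, -0.001]
wrist_force: [-1.0, 1.0, -0.3]
opening: 0.0853
gripper_force: 0.0
[ 0.51417115 -0.28283724  0.25276674]
(np.int32(1364), array([ 0.5073, -0.2152]), array([ 507.3, -215.3]), array([24.8, 25.3]), 53.2, np.float64(0.169)) [-0.0328871  -0.11544652] [-0.03290102 -0.11554554]
(np.int32(7643), array([ 0.5495, -0.2554]), array([ 545.5, -254.1]), array([95. , 78.8]), 7.9, np.float64(0.0845)) [ 0.00330745 -0.1611284 ] [-0.0004727  -0.15928436]
```

View pics/wrist3.png

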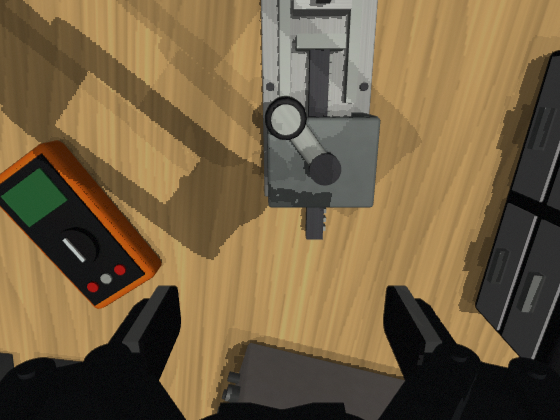

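The sleeve is at pixel (286,118), at rig (-32.9, -115.4) mm, so a = 0.935.

```bash
python3 - <<'E'
from h import *
rel([.5073,-.2152,.122],8)
E
```

```text
slide [0.0678 0.0027 0.1309] rot [-0.0006 -0.0013 -0.0004]
```

```bash
python3 -m handwheel '[{"slide":[0.035,0.002,0],"delta_rot":[0,0,0],"gripper":0.0854},{"slide":[0.068,0.003,0],"delta_rot":[0,0,0],"gripper":0.0854},{"slide":[0.068,0.003,0.03],"delta_rot":[0,0,0],"gripper":0.0854},{"slide":[0.068,0.003,0.07],"delta_rot":[0,0,0],"gripper":0.0854},{"slide":[0.068,0.003,0.11],"delta_rot":[0,0,0],"gripper":0.0854},{"slide":[0.068,0.003,0.13],"delta_rot":[0,0,0],"gripper":0.0854},{"slide":[0.068,0.003,0.13],"delta_rot":[0,0,0],"gripper":0.0854},{"slide":[0.068,0.003,0.13],"delta_rot":[0,0,0],"gripper":0.0854}]' 40
python3 - <<'E'
from h import *
print(ctrl.read_state()["wrist_force"])
rel([.5073,-.2152,.122],8)
E
```

```text
clock: 7.75
tcp_pos: [0.5082, -0.2143, 0.1236]
eef_rot: [-2.059, -2.373, -0.0]
wrist_force: [0.9, 0.2, 0.2]
opening: 0.085
gripper_force: 0.0
[0.91683137 0.19168302 0.15904814]
slide [-0.0007 -0.001   0.0016] rot [-0.0002 -0.0004  0.0019]
```

```bash
python3 -m handwheel '[{"slide":[-0.001,-0.001,0.001],"delta_rot":[0,0,0],"gripper":0.03},{"slide":[-0.001,-0.001,0.001],"delta_rot":[0,0,0],"gripper":0.0},{"slide":[-0.001,-0.001,0.001],"delta_rot":[0,0,0],"gripper":0.0},{"slide":[-0.001,-0.001,0.001],"delta_rot":[0,0,0],"gripper":0.0},{"slide":[-0.001,-0.001,0.001],"delta_rot":[0,0,0],"gripper":0.0},{"slide":[-0.001,-0.001,0.001],"delta_rot":[0,0,0],"gripper":0.0}]' 70
cat >> h.py <<'E'
def st(show=True):
    s=ctrl.read_state();h=rig(0,-.16);d=s["tcp_pos"][:2]-h
    c,sn=np.cos(YAW),np.sin(YAW);x=d@[c,sn];y=d@[-sn,c];a=np.arctan2(y,-x)
    f=s["wrist_force"][:2];t=np.array([np.sin(a),np.cos(a)]);fr=np.array([f@[c,sn],f@[-sn,c]])
    print("a",a.round(3),"r",np.hypot(x,y).round(4),"Ftan",(fr@t).round(2),"Frad",(fr@[-np.cos(a),np.sin(a)]).round(2),"z",s["tcp_pos"][2].round(4),"open",s["opening"].round(4),"tz",s["torque"].round(2)); return a
def circ(a0,step,n,r=.055):
    for k in range(1,n+1):
        a=a0+k*step; print(k,round(a,2),"[%.4f,%.4f,0]"%(r*(np.sin(a)-np.sin(a0)),-r*(np.cos(a)-np.cos(a0))))
E
python3 - <<'E'
from h import *
a=st(); circ(.935,.2,10)
E
```

```text
clock: 8.35
tcp_pos: [0.5073, -0.2169, 0.1232]
eef_rot: [2.06, 2.37, 0.0]
wrist_force: [-2.2, 0.5, 6.0]
opening: 0.0242
gripper_force: 68.3Traceback (most recent call last):
  File "<stdin>", line 2, in <module>
  File "h.py", line 38, in st
    print("a",a.round(3),"r",np.hypot(x,y).round(4),"Ftan",(fr@t).round(2),"Frad",(fr@[-np.cos(a),np.sin(a)]).round(2),"z",s["tcp_pos"][2].round(4),"open",s["opening"].round(4),"tz",s["torque"].round(2)); return a
                                                                                                                                                           ^^^^^^^^^^^^^^^^^^
AttributeError: 'float' object has no attribute 'round'
```

```bash
sed -i 's/"open",s\["opening"\].round(4)/"open",round(float(s["opening"]),4)/' h.py; python3 - <<'E'
from h import *
a=st(); circ(.935,.2,10)
E
```

```text
a 0.913 r 0.0542 Ftan -1.14 Frad 1.95 z 0.1232 open 0.0242 tz [0.06 0.29 0.02]
1 1.14 [0.0056,0.0094,0]
2 1.33 [0.0092,0.0198,0]
3 1.54 [0.0107,0.0307,0]
4 1.74 [0.0100,0.0417,0]
5 1.94 [0.0071,0.0523,0]
6 2.14 [0.0022,0.0621,0]
7 2.33 [-0.0045,0.0707,0]
8 2.54 [-0.0129,0.0778,0]
9 2.74 [-0.0225,0.0832,0]
10 2.94 [-0.0330,0.0865,0]
```

```bash
python3 -m handwheel '[{"slide":[0.0055,0.0095,0],"delta_rot":[0,0,0],"gripper":0},{"slide":[0.009,0.02,0],"delta_rot":[0,0,0],"gripper":0},{"slide":[0.0105,0.0305,0],"delta_rot":[0,0,0],"gripper":0},{"slide":[0.01,0.0415,0],"delta_rot":[0,0,0],"gripper":0},{"slide":[0.007,0.0525,0],"delta_rot":[0,0,0],"gripper":0}]' 
python3 - <<'E'
from h import *
a=st(); circ(1.935,.2,10)
E
```

```text
clock: 8.85
tcp_pos: [0.5543, -0.2016, 0.1231]
eef_rot: [-2.056, -2.367, 0.006]
wrist_force: [-9.5, 0.6, 12.3]
opening: 0.0245
gripper_force: 68.6
a 1.865 r 0.0538 Ftan -9.46 Frad -0.84 z 0.1231 open 0.0245 tz [0.06 1.68 0.03]
1 2.14 [-0.0049,0.0098,0]
2 2.33 [-0.0117,0.0185,0]
3 2.54 [-0.0200,0.0256,0]
4 2.74 [-0.0296,0.0309,0]
5 2.94 [-0.0401,0.0342,0]
6 3.14 [-0.0510,0.0354,0]
7 3.33 [-0.0620,0.0344,0]
8 3.54 [-0.0725,0.0312,0]
9 3.74 [-0.0821,0.0260,0]
10 3.94 [-0.0906,0.0190,0]
```

```bash
python3 -m handwheel '[{"slide":[-0.005,0.01,0],"delta_rot":[0,0,0],"gripper":0},{"slide":[-0.0115,0.0185,0],"delta_rot":[0,0,0],"gripper":0},{"slide":[-0.02,0.0255,0],"delta_rot":[0,0,0],"gripper":0},{"slide":[-0.0295,0.031,0],"delta_rot":[0,0,0],"gripper":0},{"slide":[-0.04,0.034,0],"delta_rot":[0,0,0],"gripper":0},{"slide":[-0.051,0.0355,0],"delta_rot":[0,0,0],"gripper":0},{"slide":[-0.062,0.0345,0],"delta_rot":[0,0,0],"gripper":0},{"slide":[-0.0725,0.031,0],"delta_rot":[0,0,0],"gripper":0},{"slide":[-0.082,0.026,0],"delta_rot":[0,0,0],"gripper":0},{"slide":[-0.0905,0.019,0],"delta_rot":[0,0,0],"gripper":0}]' 
python3 - <<'E'
from h import *
a=st(); circ(3.935,.2,8)
E
```

```text
clock: 9.85
tcp_pos: [0.5921, -0.2861, 0.1233]
eef_rot: [2.061, 2.371, 0.011]
wrist_force: [4.9, 9.2, 5.1]
opening: 0.0245
gripper_force: 68.4
a -2.403 r 0.0557 Ftan -10.36 Frad -1.1 z 0.1233 open 0.0245 tz [ 1.64 -0.66  0.02]
1 4.13 [-0.0069,-0.0086,0]
2 4.33 [-0.0119,-0.0183,0]
3 4.54 [-0.0149,-0.0289,0]
4 4.74 [-0.0158,-0.0398,0]
5 4.94 [-0.0144,-0.0507,0]
6 5.13 [-0.0110,-0.0611,0]
7 5.33 [-0.0055,-0.0707,0]
8 5.54 [0.0018,-0.0789,0]
```

```bash
python3 -m handwheel '[{"slide":[-0.007,-0.0085,0],"delta_rot":[0,0,0],"gripper":0},{"slide":[-0.012,-0.0185,0],"delta_rot":[0,0,0],"gripper":0},{"slide":[-0.015,-0.029,0],"delta_rot":[0,0,0],"gripper":0},{"slide":[-0.016,-0.04,0],"delta_rot":[0,0,0],"gripper":0}]' 
python3 -c "
from h import *
st()"
python3 -m handwheel '[{"slide":[0.001,-0.0055,0],"delta_rot":[0,0,0],"gripper":0},{"slide":[0.003,-0.0105,0],"delta_rot":[0,0,0],"gripper":0},{"slide":[0.005,-0.016,0],"delta_rot":[0,0,0],"gripper":0},{"slide":[0.0075,-0.0205,0],"delta_rot":[0,0,0],"gripper":0}]' 
python3 - <<'E'
from h import *
a=st(); circ(4.735,.1,8); 
for a0 in(5.135,5.435,5.735,6.035,6.335,6.635,6.935):print(a0);circ(a0,.1,3)
E
```

```text
clock: 10.25
tcp_pos: [0.5569, -0.3101, 0.1234]
eef_rot: [2.057, 2.366, 0.011]
wrist_force: [10.2, 5.3, -0.4]
opening: 0.0245
gripper_force: 68.6
a -1.625 r 0.0564 Ftan -11.03 Frad -3.23 z 0.1234 open 0.0245 tz [ 0.84 -1.57  0.06]
clock: 10.65
tcp_pos: [0.5364, -0.31, 0.1236]
eef_rot: [2.052, 2.361, 0.002]
wrist_force: [9.1, -8.4, -4.6]
opening: 0.0248
gripper_force: 68.9
a -1.258 r 0.0561 Ftan -10.42 Frad 6.67 z 0.1236 open 0.0248 tz [-1.21 -1.32 -0.03]
1 4.83 [0.0004,-0.0055,0]
2 4.94 [0.0013,-0.0109,0]
3 5.04 [0.0028,-0.0162,0]
4 5.14 [0.0048,-0.0213,0]
5 5.24 [0.0073,-0.0262,0]
6 5.34 [0.0103,-0.0308,0]
7 5.44 [0.0137,-0.0351,0]
8 5.54 [0.0176,-0.0391,0]
5.135
1 5.23 [0.0025,-0.0049,0]
2 5.33 [0.0055,-0.0095,0]
3 5.43 [0.0089,-0.0138,0]
5.435
1 5.53 [0.0038,-0.0039,0]
2 5.63 [0.0080,-0.0075,0]
3 5.73 [0.0126,-0.0106,0]
5.735
1 5.83 [0.0048,-0.0026,0]
2 5.94 [0.0099,-0.0048,0]
3 6.04 [0.0152,-0.0064,0]
6.035
1 6.13 [0.0054,-0.0011,0]
2 6.24 [0.0109,-0.0016,0]
3 6.33 [0.0164,-0.0016,0]
6.335
1 6.43 [0.0055,0.0006,0]
2 6.54 [0.0109,0.0017,0]
3 6.63 [0.0161,0.0033,0]
6.635
1 6.73 [0.0051,0.0022,0]
2 6.83 [0.0099,0.0048,0]
3 6.93 [0.0144,0.0079,0]
6.935
1 7.03 [0.0042,0.0035,0]
2 7.13 [0.0080,0.0075,0]
3 7.23 [0.0114,0.0118,0]
```

```bash
python3 -m handwheel '[{"slide":[0.0,-0.0055,0],"delta_rot":[0,0,0],"gripper":0},{"slide":[0.003,-0.0105,0],"delta_rot":[0,0,0],"gripper":0},{"slide":[0.006,-0.0145,0],"delta_rot":[0,0,0],"gripper":0}]' >/dev/null
python3 -c "
from h import *
st()"
python3 -m handwheel '[{"slide":[0.004,-0.004,0],"delta_rot":[0,0,0],"gripper":0},{"slide":[0.008,-0.0075,0],"delta_rot":[0,0,0],"gripper":0},{"slide":[0.0125,-0.0105,0],"delta_rot":[0,0,0],"gripper":0}]' >/dev/null
python3 -c "
from h import *
st()"
python3 -m handwheel '[{"slide":[0.005,-0.0025,0],"delta_rot":[0,0,0],"gripper":0},{"slide":[0.01,-0.005,0],"delta_rot":[0,0,0],"gripper":0},{"slide":[0.015,-0.0065,0],"delta_rot":[0,0,0],"gripper":0}]' >/dev/null
python3 -c "
from h import *
st()"
```

```text
a -0.969 r 0.0563 Ftan -10.08 Frad -0.85 z 0.1235 open 0.0244 tz [-0.62 -1.42 -0.01]
a -0.683 r 0.056 Ftan -10.65 Frad 3.29 z 0.1236 open 0.0249 tz [-1.37 -0.81 -0.04]
a -0.381 r 0.0557 Ftan -9.98 Frad 4.14 z 0.1235 open 0.0242 tz [-1.71 -0.23  0.  ]
```

```bash
python3 -m handwheel '[{"slide":[0.0055,-0.001,0],"delta_rot":[0,0,0],"gripper":0},{"slide":[0.011,-0.0015,0],"delta_rot":[0,0,0],"gripper":0},{"slide":[0.0165,-0.0015,0],"delta_rot":[0,0,0],"gripper":0}]' >/dev/null
python3 -c "
from h import *
st()"
python3 -m handwheel '[{"slide":[0.0055,0.0005,0],"delta_rot":[0,0,0],"gripper":0},{"slide":[0.011,0.0015,0],"delta_rot":[0,0,0],"gripper":0},{"slide":[0.016,0.0035,0],"delta_rot":[0,0,0],"gripper":0}]' >/dev/null
python3 -c "
from h import *
st()
for a0 in(6.935,7.235,7.535,7.835,8.135,8.435,8.735):print(a0);circ(a0,.1,3)"
```

```text
a -0.068 r 0.0553 Ftan -10.32 Frad 4.82 z 0.1234 open 0.0243 tz [-1.81  0.53  0.01]
a 0.24 r 0.0549 Ftan -12.74 Frad 5.76 z 0.1233 open 0.0244 tz [-1.89  1.17 -0.04]
6.935
1 7.03 [0.0042,0.0035,0]
2 7.13 [0.0080,0.0075,0]
3 7.23 [0.0114,0.0118,0]
7.235
1 7.33 [0.0030,0.0046,0]
2 7.44 [0.0054,0.0095,0]
3 7.54 [0.0074,0.0147,0]
7.535
1 7.63 [0.0015,0.0053,0]
2 7.74 [0.0024,0.0107,0]
3 7.83 [0.0028,0.0162,0]
7.835
1 7.93 [-0.0002,0.0055,0]
2 8.04 [-0.0009,0.0109,0]
3 8.13 [-0.0021,0.0163,0]
8.135
1 8.23 [-0.0018,0.0052,0]
2 8.33 [-0.0041,0.0102,0]
3 8.44 [-0.0069,0.0149,0]
8.435
1 8.54 [-0.0032,0.0044,0]
2 8.63 [-0.0069,0.0085,0]
3 8.74 [-0.0110,0.0122,0]
8.735
1 8.83 [-0.0044,0.0033,0]
2 8.93 [-0.0091,0.0061,0]
3 9.04 [-0.0141,0.0084,0]
```

```bash
python3 -m handwheel '[{"slide":[0.005,0.002,0],"delta_rot":[0,0,0],"gripper":0}]' >/dev/null
python3 -c "
from h import *
st()"
python3 -m handwheel '[{"slide":[0.005,0.0025,0],"delta_rot":[0,0,0],"gripper":0}]' >/dev/null
python3 -c "
from h import *
st()"
```

```text
a 0.337 r 0.0548 Ftan -12.24 Frad 5.59 z 0.1233 open 0.0246 tz [-1.89  1.19 -0.02]
a 0.439 r 0.0547 Ftan -13.38 Frad 3.83 z 0.1233 open 0.0245 tz [-1.9   1.34  0.01]
```

```bash
python3 -m handwheel '[{"slide":[0.0045,0.003,0],"delta_rot":[0,0,0],"gripper":0}]' >/dev/null
python3 -c "
from h import *
st()"
python3 -m handwheel '[{"slide":[0.004,0.0035,0],"delta_rot":[0,0,0],"gripper":0}]' >/dev/null
python3 -c "
from h import *
st()"
python3 -m handwheel '[{"slide":[0.004,0.004,0],"delta_rot":[0,0,0],"gripper":0}]' >/dev/null
python3 -c "
from h import *
st()"
```

```text
a 0.537 r 0.0546 Ftan -14.39 Frad 3.31 z 0.1233 open 0.0247 tz [-1.82  1.45  0.02]
a 0.632 r 0.0545 Ftan -15.75 Frad 3.47 z 0.1232 open 0.0248 tz [-1.85  1.63 -0.02]
a 0.732 r 0.0544 Ftan -15.97 Frad 3.73 z 0.1232 open 0.0245 tz [-1.84  1.77  0.04]
```

Two estimates agree: force excess gives about 31 N and travel past contact about 27 N. I relax the tangential load, let go and retreat upwards.

```bash
python3 -m handwheel '[{"slide":[-0.002,-0.002,0],"delta_rot":[0,0,0],"gripper":0},{"slide":[-0.003,-0.003,0],"delta_rot":[0,0,0],"gripper":0}]' >/dev/null
python3 -c "
from h import *
st()"
python3 -m handwheel '[{"slide":[0,0,0],"delta_rot":[0,0,0],"gripper":0.0854},{"slide":[0,0,0],"delta_rot":[0,0,0],"gripper":0.0854},{"slide":[0,0,0],"delta_rot":[0,0,0],"gripper":0.0854},{"slide":[0,0,0],"delta_rot":[0,0,0],"gripper":0.0854},{"slide":[0,0,-0.04],"delta_rot":[0,0,0],"gripper":0.0854},{"slide":[0,0,-0.08],"delta_rot":[0,0,0],"gripper":0.0854},{"slide":[-0.05,0,-0.12],"delta_rot":[0,0,0],"gripper":0.0854},{"slide":[-0.075,0,-0.13],"delta_rot":[0,0,0],"gripper":0.0854},{"slide":[-0.075,0,-0.13],"delta_rot":[0,0,0],"gripper":0.0854},{"slide":[-0.075,0,-0.13],"delta_rot":[0,0,0],"gripper":0.0854}]'
python3 - <<'E'
from h import *
w=snap("wrist","wrist4");P=cloud(w)
b=blob(w,P,(0,0,560,420),.16,.175,.167);p=torig(b[1])+[0,.16];print(b,p,np.arctan2(p[1],-p[0])+2*np.pi)
E
```

```text
a 0.736 r 0.0543 Ftan 1.41 Frad 2.95 z 0.1233 open 0.0242 tz [0.4 0.1 0. ]
clock: 13.85
tcp_pos: [0.5121, -0.2987, 0.2523]
eef_rot: [2.062, 2.37, 0.001]
wrist_force: [-0.0, 0.9, -0.7]
opening: 0.0851
gripper_force: 0.0
(np.int32(1419), array([ 0.5012, -0.2225]), array([ 501.3, -222.6]), array([24.9, 25. ]), 6.8, np.float64(0.1689)) [-0.0399437   0.03817348] 7.045926241543503
```

View pics/wrist4.png

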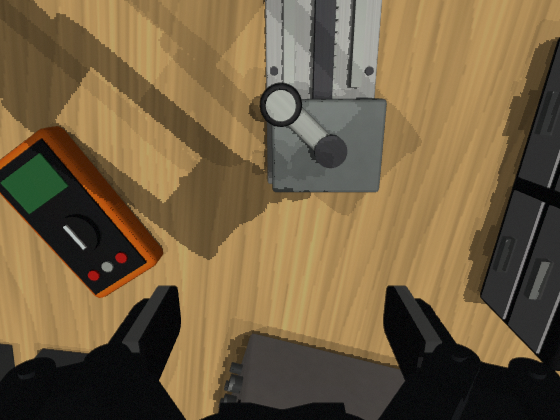

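The sleeve at (281,104) is free and stayed at a ≈ 7.04. The rack has been driven forward and the gripper is clear.

```bash
python3 -c "
from h import *
print(ctrl.finish_job())"
```

```text
the job is handed in; nothing more can be done
None
```

I laid the module in the channel and wound it by the sleeve against the sprung contact at an estimated 27–31 N, let go of the crank with the gripper clear, and handed the job in; no verdict came back.

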